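# Close up the repaired cable reel

### The job

Close up the blue cable reel: turn the orange cheek lock on it clockwise, about a quarter turn, until it clicks over into its locked position, then pick up the loose blue hub cap (it has a black knob to hold it by) and press it straight down over the steel stud in the middle of the reel until it snaps on and sits fully home. Keep pressing firmly after the click and finish like that, fingers still on the cap and pushing it down; do not let go. Leave everything else on the bench where it stands.

Things in the scene. Friction and masses are not known exactly. Their poses are not given: they have to be found in the camera images.
- reel: The blue cable reel, fixed to the bench, lying on one round cheek: two cheeks of 180 mm diameter, 6 mm thick, on a 90 mm barrel, 80 mm high. Origin at the centre of its underside on the bench, z up. In its frame the orange cheek lock stands on the upper cheek 62 mm from the centre towards -y; the stud is in the centre.
- cheek: The reel's blue upper cheek, a fixed round plate of 180 mm diameter, 6 mm thick, its top 80 mm above the bench; origin at the centre of its underside. The cap's skirt is pressed against its top around the stud.
- seat (a point): Centre of the upper cheek's top face, at the foot of the stud, 80 mm above the bench, z up. The steel stud stands 18 mm above this point, 26 mm diameter, its top edge chamfered; four sprung brass balls, centred 10 mm above this point, bulge 5 mm from its side (36 mm over the balls): the snap catch.
- hub_cap: The loose blue hub cap, 32 to 63 g, upright on the bench. Origin: centre of its underside, z up. Hollow skirt, 43 mm outside, 20 mm high, open downward, cavity 39 mm wide and 20 mm deep, with a rounded lip at the bottom (mouth 32 mm wide, lip 5 mm high). Above it a disc 60 mm wide (20 to 25 mm above the origin), then a black knob. Home on the stud, its origin is at seat.
- cap_knob (a point): Centre of the hub cap's black knob, 37 mm above the cap's origin. The knob is round, 28 mm diameter, 24 mm tall (25 to 49 mm above the origin), upright on the disc.
- stud_top (a point): Centre of the stud's top, 18 mm above seat. Pushed down over the stud, the cap's lip meets the sprung balls with the cap's origin about 13 mm above the seat; the push then rises to about 12 N, drops away at about 7 mm, where the cap snaps down by itself, then rises again as the skirt meets the cheek.
- cheek_lock (a joint): Angle of the orange cheek lock (rad): 0 as found (unlocked), grows clockwise seen from above, stop at 1.4 (locked). Its sprung over-centre detent resists with about 0.15 N m at first, fading out at 0.7; past that the lock snaps over by itself to the stop and stays there.
- lock_grip (a point): Centre of the cheek lock's bar grip, 103 mm above the bench, on the vertical turning axis. The bar is 36 mm long along this frame's x axis, 12 mm thick along its y axis, and its top is 10 mm above this point; it rises 23 mm above a round foot of 36 mm diameter, whose top is 13 mm below this point. The frame turns with the lock.
- wire_spool: Bystander: steel solder-wire spool, 42 mm diameter, 42 mm tall, standing; origin at the centre of its underside.
- flux_jar: Bystander: amber jar with white lid, 48 mm diameter, 48 mm tall; origin at the centre of its underside.
- oil_bottle: Bystander: small white bottle with orange cap, 40 mm diameter, 85 mm tall; origin at the centre of its underside.
- black_cup: Bystander: black plastic cup, 74 mm diameter, 80 mm tall; origin at the centre of its underside.
- tape_roll: Bystander: roll of black tape lying flat, 90 mm diameter, 19 mm tall; origin at the centre of its underside.
- screwdriver: Bystander: screwdriver with red handle lying on the bench, about 200 mm long along its x axis; leave it.
- wrench: Bystander: steel wrench lying on the bench, about 180 mm long along its x axis; leave it.
Mind the look-alikes: they are no part of the job. What is shaped like the hub_cap but yellow is not meant. Leave any red look-alike of the reel alone.

How it is judged:
By the outcome, as a careful person would: the job done as asked, in the order asked, and still so for the second after the job is handed in, while the arm keeps its last pose, push and grip.
It also fails if it takes over 72 s, if anything falls off the work surface, if the arm or the gripper's body presses on something with over 40 N, if the wrist force passes 120 N, or if a joint passes its speed limit or range.

### The arm

A 6-joint arm with a two-finger parallel gripper is mounted at the origin on the work surface. World frame = base frame: x ahead of the robot, y to its left, z up, the work surface at z = 0. Lengths are in mm, angles in rad, forces in N, time in s.
With the tool pointing down it reaches from about 275 to 850 mm from the base axis. Payload 5.2 kg.
Tool frame: the origin (TCP) lies at the very end of the fingers, on their centre line; the grasp point (between the pads) lies 19 mm behind it; z points along the fingers, y is the line along which they close (so a half turn about z gives the same grasp; the last joint's range is limited). The gripper opens to 85 mm and grips with 20 to 120 N. Pads are 22 mm wide; open, the fingers measure 114 mm over their backs; the gripper's body (76 mm by 85 mm) begins 54 mm behind the grasp point. The pads swing forward as they close: fully open they stand 13 mm farther back than shut.
Start: joints at [-1.359, 0.259, 1.535, -0, 1.348, -0.203], TCP at [221.674, -503.354, 231.31] pointing down, gripper open.
Joint ranges: [-3.14, 3.14], [-0.91, 2.08], [0.19, 2.58], [-1.22, 4.36], [0.22, 2.71], [-3.12, 3.12]. Speed limits (rad/s): [2.57, 2.57, 3.14, 3.14, 3.14, 3.14].

### API

Orientations are given as a unit quaternion [w, x, y, z].
In Python, from station import r gives the robot as it stands.
- The arm moves only by the tool step_arm, never from a script. Its argument "increments" is a list of rows, each an object with "fingers": the closure, from -1 (fully open) to 1 (shut); "slide": the shift along the tool's x, y, z in m, a list of three; "roll": the turn about the tool's z in degrees. In form: [{"fingers": fingers, "slide": [dx, dy, dz], "roll": roll}, ...]. A call has 1 to 20 rows; each row is the pose to reach, as a shift and turn from the pose commanded when the call began, along the tool's axes at that moment; what a row does not reach only later rows make up. A row lasts 1/10 s, in which the tool goes at most 50 mm and 8.59 degrees, less where a joint would pass 70% of its speed; a pose out of reach is approached as far as the arm can. A call with a gripper value outside its range is refused whole. The fingers move at their own pace and stop on an object; "newtons" is the grip in N (left out, the last holds). Time passes only in rows, so rows that repeat a pose let the fingers close. It gives the time, the measured TCP pose, the force, the opening and the grip force at its end, in the units of the state.
- r.sense(): the state, without advancing time (a new reading comes with each control period).
- r.snapshot(name): name is "side" or "top" or "wrist"; returns (picture, depth): 384x512x3 uint8, blue, green, red; 384x512 float32, mm along the optical axis (not along the pixel's ray), 0 where there is no reading.
- r.camera_info(name): a dict with "fx", "fy", "cx", "cy" (pixels), "dist" ([k1, k2, p1, p2, k3] as OpenCV has them; the pictures are not rectified), "extrinsics" (4x4, takes a point from camera to world coordinates). Camera axes: x right, y down, z forward; pixel columns grow to the right and rows downward; lengths in mm; the calibration is good to about 2 mm. A picture is of the moment at which its call begins: read the wrist's pose just before it. camera_info takes no time and is no camera call; for the wrist camera it gives the pose at the moment of the call.
- r.finish_job(): hands the job in; it is judged then, once.
The state is a dict: "time_s": time; "qpos": joint angles; "joint_velocities": joint speeds; "joint_efforts": joint torques, N m; "tool_pos": TCP position; "orientation": TCP orientation; "ft_force": force on the tool from outside, world axes, zero at the start; "torque": the same for the moment, N m; "opening": finger opening in mm; "grip_force": force on a finger pad.
Only numpy, scipy, OpenCV 4.12 (cv2) and the standard library are available. Lean on these libraries where they do the work, as an engineer would, in place of code of your own. Each camera call takes 0.05 s, during which the arm holds its last target. There are 200 camera calls.

## Working session

There is one attempt and no reset: what is moved stays moved. The work goes in short steps, Python scripts to look and compute and a tool call to move; the robot and the scene stay as the last step left them, time stands still between calls to the robot, and variables do not carry over. Pictures are saved under pics/ and viewed, at most 10 in all, crops included, and the job is handed in when it is done.

Besides the shell and the picture viewer there is one more tool, called after "Emit:" by a JSON object that holds its "method" and its "body". step_arm: Moves the arm, as the interface text tells. Its arguments: {"type":"object","properties":{"increments":{"type":"array"},"newtons":{"type":"number"}},"required":["increments"]}

```bash
ls; mkdir -p pics; python3 - <<'E'
from station import r
import cv2,numpy as np
s=r.sense();print(s)
for n in("top","side"):
    p,d=r.snapshot(n);cv2.imwrite(f"pics/{n}0.png",p);np.save(f"pics/{n}0.npy",d)
    c=r.camera_info(n);print(n,c)
E
```

```text
pics
{'time_s': 0.0, 'qpos': array([-1.35878730e+00,  2.59333465e-01,  1.53611663e+00,  2.95891120e-05,
        1.34798838e+00, -2.02790585e-01]), 'joint_velocities': array([-0.00053699, -0.00153706,  0.00079884, -0.00064392,  0.00070325,
        0.00083055]), 'joint_efforts': array([ 2.15240302e-04, -4.46028650e+01, -2.90567869e+01, -2.84964490e-04,
        1.15650863e-02, -7.35370463e-06]), 'tool_pos': array([ 221.57386741, -502.80601607,  230.46636003]), 'orientation': array([-9.22968705e-04,  9.78569903e-01,  2.05912828e-01,  1.01717802e-05]), 'ft_force': array([-0.09018138, -0.69264348,  0.11610245]), 'torque': array([0.00160821, 0.00331189, 0.01507   ]), 'grip_force': 0.0, 'opening': 85.84332531630203}
top {'fx': 448.1905852741155, 'fy': 448.1905852741155, 'cx': 250.78181311595742, 'cy': 186.85111212201227, 'dist': array([-0.10534947,  0.        ,  0.        ,  0.        ,  0.        ]), 'extrinsics': array([[ 4.95981817e-03, -9.85365182e-01,  1.70384446e-01,
         3.79829566e+02],
       [-9.99764366e-01, -8.48705821e-03, -1.99795361e-02,
         2.88295115e+01],
       [ 2.11332019e-02, -1.70245202e-01, -9.85175090e-01,
         1.11347805e+03],
       [ 0.00000000e+00,  0.00000000e+00,  0.00000000e+00,
         1.00000000e+00]])}
side {'fx': 357.7985911700187, 'fy': 357.7985911700187, 'cx': 254.469633526311, 'cy': 195.264570127297, 'dist': array([-0.00561351,  0.        ,  0.        ,  0.        ,  0.        ]), 'extrinsics': array([[-7.59224104e-01, -4.30633839e-01,  4.87988992e-01,
         1.05377555e+02],
       [-6.50737359e-01,  4.89682651e-01, -5.80303189e-01,
         5.70527942e+02],
       [ 1.09384471e-02, -7.58132837e-01, -6.52008399e-01,
         7.01108302e+02],
       [ 0.00000000e+00,  0.00000000e+00,  0.00000000e+00,
         1.00000000e+00]])}
```

View pics/top0.png

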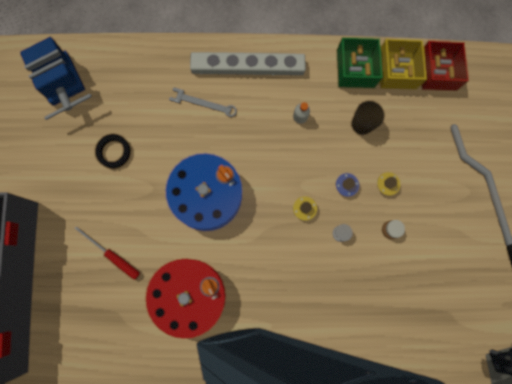

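View pics/side0.png

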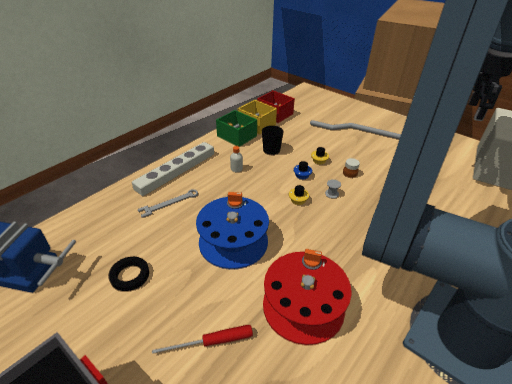

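The top view shows the blue reel at about (204,191), with the orange lock near (226,175) and the stud near (204,190). The blue cap is at (348,185). In the side view the stud is at (233,217), the lock at (235,200) and the cap at (303,171). I'll enlarge these next.

```bash
cat > h.py <<'E'
import numpy as np,cv2
from station import r
def ray(c,u,v,):
    K=np.array([[c['fx'],0,c['cx']],[0,c['fy'],c['cy']],[0,0,1]])
    x=cv2.undistortPoints(np.array([[[u,v]]],float),K,c['dist'])[0,0]
    E=c['extrinsics'];return E[:3,3],E[:3,:3]@np.array([x[0],x[1],1])
def atz(c,u,v,z):
    o,d=ray(c,u,v);return o+d*(z-o[2])/d[2]
def atd(c,u,v,D):
    o,d=ray(c,u,v);return o+d*D
def tri(c1,p1,c2,p2):
    o1,d1=ray(c1,*p1);o2,d2=ray(c2,*p2)
    t=np.linalg.lstsq(np.c_[d1,-d2],o2-o1,rcond=None)[0]
    a,b=o1+d1*t[0],o2+d2*t[1];return (a+b)/2,np.linalg.norm(a-b)
def cloud(c,D):
    E=c['extrinsics'];h,w=D.shape
    K=np.array([[c['fx'],0,c['cx']],[0,c['fy'],c['cy']],[0,0,1]])
    v,u=np.mgrid[:h,:w];x=cv2.undistortPoints(np.c_[u.ravel(),v.ravel()].astype(float)[:,None],K,c['dist'])[:,0]
    P=np.c_[x,np.ones(len(x))]*D.reshape(-1,1);return (P@E[:3,:3].T+E[:3,3]).reshape(h,w,3)
E
python3 - <<'E'
from h import *
a=cv2.imread('pics/top0.png');b=cv2.imread('pics/side0.png')
def crop(i,x,y,w,h,k):return cv2.resize(i[y:y+h,x:x+w],None,fx=k,fy=k,interpolation=cv2.INTER_CUBIC)
A=crop(a,160,145,90,90,4);A2=crop(a,320,160,55,50,5)[:,:275]
B=crop(b,190,180,90,90,4);B2=crop(b,280,150,55,50,5)
o=np.zeros((600,760,3),np.uint8)
o[:360,:360]=A;o[:360,380:740]=B;o[360:600,:275]=A2[:240];o[360:600,380:655]=B2[:240]
cv2.imwrite('pics/c1.png',o)
for n,im in(("top",a),("side",b)):
    c=r.camera_info(n);D=np.load(f'pics/{n}0.npy');P=cloud(c,D)
    hsv=cv2.cvtColor(im,cv2.COLOR_BGR2HSV)
    bl=(hsv[...,0]>100)&(hsv[...,0]<125)&(hsv[...,1]>130)&(D>0)
    m=bl&(abs(P[...,2]-80)<6)&(P[...,1]>0)
    q=P[m];hull=cv2.minEnclosingCircle(q[:,:2].astype(np.float32));print(n,'cheek',hull,np.median(q[:,2]),m.sum())
    org=(hsv[...,0]<15)&(hsv[...,1]>150)&(P[...,2]>85)&(P[...,2]<130)
    q=P[org];q=q[np.linalg.norm(q[:,:2]-hull[0],axis=1)<90]
    print('orange',q.mean(0),q.min(0),q.max(0))
    t=q[q[:,2]>q[:,2].max()-5];print('bar top',t.mean(0),len(t),cv2.minAreaRect(t[:,:2].astype(np.float32)))
for n,uv in(("top",(348,185)),("side",(303,171))):
    c=r.camera_info(n);D=np.load(f'pics/{n}0.npy');P=cloud(c,D)
    q=P[uv[1]-18:uv[1]+19,uv[0]-18:uv[0]+19].reshape(-1,3)
    for lo,hi in((15,30),(42,55)):
        t=q[(q[:,2]>lo)&(q[:,2]<hi)];print(n,lo,t.mean(0),len(t),cv2.minEnclosingCircle(t[:,:2].astype(np.float32)))
E
```

```text
top cheek ((697.1201171875, 272.17718505859375), 300.1141662597656) 79.8028759452003 3624<stdin>:17: RuntimeWarning: Mean of empty slice.
  ret = um.true_divide(
Traceback (most recent call last):
ValueError: zero-size array to reduction operation minimum which has no identity
```

View pics/c1.png

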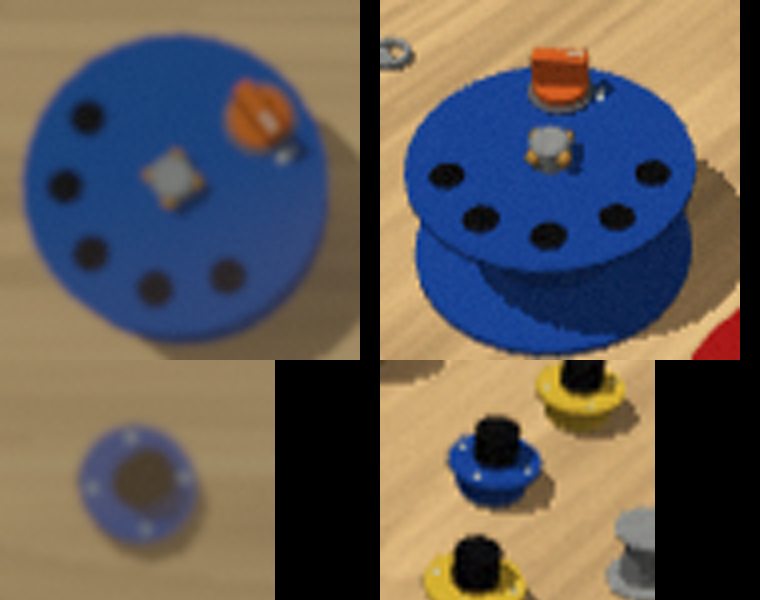

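The crop shows the stud, with its brass balls, at top-image (203,189). The lock bar is at (225,174) and runs from upper left to lower right. The cap knob is at about (348.5,183.5) in the top image and (303,167) in the side image.

```bash
python3 - <<'E' 2>&1
from h import *
a=cv2.imread('pics/top0.png');b=cv2.imread('pics/side0.png')
for n,im,(u0,u1,v0,v1) in(("top",a,(155,255,140,240)),("side",b,(185,280,180,275))):
    c=r.camera_info(n);D=np.load(f'pics/{n}0.npy');P=cloud(c,D)[v0:v1,u0:u1]
    hsv=cv2.cvtColor(im,cv2.COLOR_BGR2HSV)[v0:v1,u0:u1]
    m=(abs(P[...,2]-80)<7)&(hsv[...,0]>100)&(hsv[...,0]<125)
    q=P[m];(cc,rad)=cv2.minEnclosingCircle(q[:,:2].astype(np.float32));print(n,'cheek',cc,rad,np.median(q[:,2]),m.sum())
    org=(hsv[...,0]<15)&(hsv[...,1]>150)&(P[...,2]>82)
    q=P[org];q=q[np.linalg.norm(q[:,:2]-cc,axis=1)>35];print('orange',q.mean(0),len(q),np.percentile(q[:,2],[5,25,50,75,95]))
    t=q[abs(q[:,2]-113)<5]
    if len(t)>3:print('bar top',t.mean(0),len(t),cv2.minAreaRect(t[:,:2].astype(np.float32)))
    t=P[(P[...,2]>92)&(P[...,2]<106)];t=t[np.linalg.norm(t[:,:2]-cc,axis=1)<25];print('stud',t.mean(0),len(t))
for n,uv in(("top",(348,185)),("side",(303,171))):
    c=r.camera_info(n);D=np.load(f'pics/{n}0.npy');P=cloud(c,D)
    q=P[uv[1]-13:uv[1]+14,uv[0]-14:uv[0]+15].reshape(-1,3)
    for lo,hi in((17,30),(42,56)):
        t=q[(q[:,2]>lo)&(q[:,2]<hi)];print(n,lo,t.mean(0),len(t),cv2.minEnclosingCircle(t[:,:2].astype(np.float32)))
ct,cs=r.camera_info('top'),r.camera_info('side')
f=lambda x,y,k,ox,oy:((x+.5)/k-.5+ox,(y+.5)/k-.5+oy)
print('stud tri',tri(ct,f(174,179,4,160,145),cs,f(170,134,4,190,180)))
print('knob tri',tri(ct,f(146,118,5,320,160),cs,f(117,70,5,280,150)))
print('lock tri',tri(ct,f(262,116,4,160,145),cs,f(179,52,4,190,180)))
E
```

```text
top cheek (550.1564331054688, 119.14476776123047) 89.2115707397461 79.816163111312 3942
orange [585.91208604  69.8975569   99.73238387] 150 [ 87.47293472  90.00054553  93.04440433 112.18968671 115.08854238]
bar top [587.83400065  70.43151584 113.03279717] 55 ((586.6084594726562, 68.74791717529297), (31.2264461517334, 12.20343017578125), 37.17101287841797)
stud [550.89414306 119.56562783  97.11194176] 116
side cheek (552.1718139648438, 124.62098693847656) 91.20696258544922 79.47402498203053 2630
orange [575.38229188  86.48466568 106.37784018] 180 [ 86.49750695  90.47847933  99.18584487 109.85440647 113.47047244]
bar top [588.72158296  76.58225728 111.75350705] 52 ((589.312255859375, 73.95260620117188), (33.725364685058594, 14.607697486877441), 38.78327178955078)
stud [550.17425642 125.84558394  96.17894248] 79
top 17 [ 575.90200042 -231.74424152   25.41091676] 318 ((577.59814453125, -233.7965545654297), 30.16652488708496)
top 42 [ 577.4017816  -232.86597758   49.52839039] 106 ((578.532470703125, -233.03746032714844), 14.488506317138672)
side 17 [ 575.12755238 -226.87360587   24.10828838] 142 ((577.1605224609375, -254.55023193359375), 56.763919830322266)
side 42 [ 577.54792657 -225.40272994   47.35975642] 49 ((578.751953125, -225.98609924316406), 14.692143440246582)
stud tri (array([551.18690911, 119.36368034,  98.1688247 ]), np.float64(6.15696824446635))
knob tri (array([ 578.39039531, -231.25368514,   45.12155747]), np.float64(6.032871806119193))
lock tri (array([587.18920365,  69.86549986, 111.58884479]), np.float64(9.512105907325036))
```

```bash
cat >> h.py <<'E'
from scipy.spatial.transform import Rotation as R
def go(x,y,z,yaw):
    s=r.sense();q=s['orientation'];Q=R.from_quat([*q[1:],q[0]]);M=Q.as_matrix()
    cur=np.degrees(np.arctan2(M[1,0],M[0,0]))
    print('pos',s['tool_pos'].round(1),'yaw',cur.round(1),'z',M[:,2].round(3),'t',round(s['time_s'],2),'slide',(M.T@(np.array([x,y,z])-s['tool_pos'])/1000).round(4),'roll',round(-(yaw-cur),1))
E
python3 - <<'E'
from h import *
s=r.sense();q=s['orientation'];M=R.from_quat([*q[1:],q[0]]).as_matrix()
c=r.camera_info('wrist');E=c['extrinsics']
print('cam in tool',(M.T@(E[:3,3]-s['tool_pos'])).round(1),(M.T@E[:3,:3]).round(3),c['fx'])
go(535,-231,200,37);go(545,70,200,37)
E
```

```text
cam in tool [  66.     0.  -143.6] [[ 0.001 -0.966 -0.26 ]
 [ 1.     0.002 -0.001]
 [ 0.002 -0.26   0.966]] 344.7471474563017
pos [ 221.6 -502.9  230.6] yaw 23.8 z [-0.     0.002 -1.   ] t 0.1 slide [ 0.3964 -0.1225  0.0309] roll -13.2
pos [ 221.6 -502.9  230.6] yaw 23.8 z [-0.     0.002 -1.   ] t 0.1 slide [ 0.5269 -0.3939  0.0314] roll -13.2
```

```bash
python3 -c "
from h import *
go(570,-231,200,37)"
```

```text
pos [ 221.6 -502.9  230.6] yaw 23.8 z [-0.     0.002 -1.   ] t 0.1 slide [ 0.4284 -0.1084  0.0309] roll -13.2
```

Emit:
{"method": "step_arm", "body": {"increments": [{"fingers": -1, "slide": [0.02, -0.005, 0.001], "roll": -1}, {"fingers": -1, "slide": [0.06, -0.015, 0.004], "roll": -2}, {"fingers": -1, "slide": [0.1, -0.025, 0.007], "roll": -3}, {"fingers": -1, "slide": [0.14, -0.035, 0.01], "roll": -4}, {"fingers": -1, "slide": [0.18, -0.045, 0.013], "roll": -5}, {"fingers": -1, "slide": [0.22, -0.056, 0.016], "roll": -7}, {"fingers": -1, "slide": [0.26, -0.066, 0.019], "roll": -8}, {"fingers": -1, "slide": [0.3, -0.076, 0.022], "roll": -9}, {"fingers": -1, "slide": [0.34, -0.086, 0.025], "roll": -10}, {"fingers": -1, "slide": [0.38, -0.096, 0.028], "roll": -11}, {"fingers": -1, "slide": [0.41, -0.104, 0.03], "roll": -12}, {"fingers": -1, "slide": [0.428, -0.108, 0.031], "roll": -13.2}, {"fingers": -1, "slide": [0.428, -0.108, 0.031], "roll": -13.2}, {"fingers": -1, "slide": [0.428, -0.108, 0.031], "roll": -13.2}, {"fingers": -1, "slide": [0.428, -0.108, 0.031], "roll": -13.2}]}}

```text
time_s: 1.6
tool_pos: [568.9, -233.1, 200.3]
orientation: [0.0, 0.949, 0.316, -0.0]
ft_force: [-0.9, -0.4, 0.5]
opening: 85.3
grip_force: 0.0
```

```bash
cat >> h.py <<'E'
def shot(n):
    c=r.camera_info('wrist');p,d=r.snapshot('wrist');cv2.imwrite(f'pics/{n}.png',p);np.save(f'pics/{n}.npy',d)
    import pickle;pickle.dump(c,open(f'pics/{n}.pkl','wb'));return c,p,d
E
python3 - <<'E'
from h import *
c,p,d=shot('w1');P=cloud(c,d)
t=P[(P[...,2]>44)&(P[...,2]<56)&(np.hypot(P[...,0]-577,P[...,1]+231)<30)];print('knob',t.mean(0),len(t),cv2.minEnclosingCircle(t[:,:2].astype(np.float32)))
t=P[(P[...,2]>20)&(P[...,2]<30)&(np.hypot(P[...,0]-577,P[...,1]+231)<40)];print('disc',np.median(t[:,2]),len(t),cv2.minEnclosingCircle(t[:,:2].astype(np.float32)))
go(587,70,200,37)
E
```

```text
knob [ 579.09767741 -229.79021751   49.84749543] 791 ((578.6981811523438, -230.18341064453125), 13.893990516662598)
disc 25.992426549909396 2277 ((578.6680297851562, -230.11688232421875), 29.94402313232422)
pos [ 568.9 -233.2  200.5] yaw 36.9 z [-0. -0. -1.] t 1.65 slide [ 0.1964 -0.2317  0.0004] roll -0.1
```

View pics/w1.png

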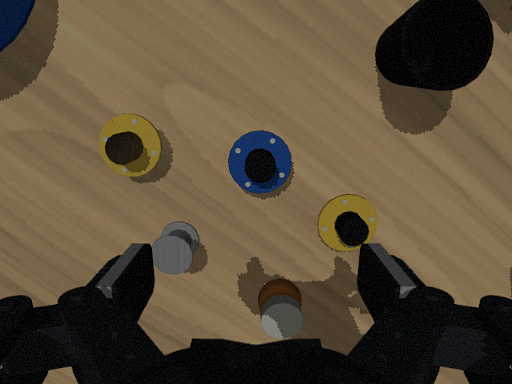

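The wrist view has the blue cap in the clear at (260,163), with its knob centred at (578.7, -230.2), about 50 mm high. Next I'll move over the lock.

Emit:
{"method": "step_arm", "body": {"increments": [{"fingers": -0.5, "slide": [0.015, -0.018, 0], "roll": 0}, {"fingers": 0, "slide": [0.04, -0.048, 0], "roll": 0}, {"fingers": 0.05, "slide": [0.065, -0.078, 0], "roll": 0}, {"fingers": 0.05, "slide": [0.09, -0.108, 0], "roll": 0}, {"fingers": 0.05, "slide": [0.115, -0.138, 0], "roll": 0}, {"fingers": 0.05, "slide": [0.14, -0.168, 0], "roll": 0}, {"fingers": 0.05, "slide": [0.165, -0.196, 0], "roll": 0}, {"fingers": 0.05, "slide": [0.185, -0.22, 0], "roll": 0}, {"fingers": 0.05, "slide": [0.196, -0.232, 0], "roll": 0}, {"fingers": 0.05, "slide": [0.196, -0.232, 0], "roll": 0}, {"fingers": 0.05, "slide": [0.196, -0.232, 0], "roll": 0}, {"fingers": 0.05, "slide": [0.196, -0.232, 0], "roll": 0}]}}

```text
time_s: 2.85
tool_pos: [587.0, 69.5, 200.3]
orientation: [0.0, 0.949, 0.316, -0.0]
ft_force: [-0.1, -0.3, -0.1]
opening: 40.2
grip_force: 0.0
```

```bash
python3 - <<'E'
from h import *
c,p,d=shot('w2');P=cloud(c,d)
h=cv2.cvtColor(p,cv2.COLOR_BGR2HSV)
t=P[(P[...,2]>94)&(P[...,2]<104)&(np.hypot(P[...,0]-550.5,P[...,1]-120)<25)];print('stud',t.mean(0),np.median(t[:,2]),len(t),cv2.minEnclosingCircle(t[:,:2].astype(np.float32)))
o=(h[...,0]<20)&(h[...,1]>120)
t=P[o&(P[...,2]>108)&(P[...,2]<120)&(np.hypot(P[...,0]-587,P[...,1]-70)<35)];print('bar',t.mean(0),np.median(t[:,2]),len(t),cv2.minAreaRect(t[:,:2].astype(np.float32)))
t=P[(abs(P[...,2]-80)<3)&(np.hypot(P[...,0]-550,P[...,1]-120)<110)];print('cheek',np.median(t[:,2]),len(t),cv2.minEnclosingCircle(t[:,:2].astype(np.float32)))
print(r.sense()['opening']);go(587,70,200,37)
E
```

```text
stud [552.80376263 121.74061942  98.01556269] 98.54652087582795 1093 ((551.7264404296875, 121.7045669555664), 17.137413024902344)
bar [590.77026517  73.74760257 113.73368631] 113.81906864040454 774 ((589.2403564453125, 72.54076385498047), (35.781097412109375, 11.327361106872559), 36.62950897216797)
cheek 81.20813153710003 32529 ((551.3919067382812, 122.04854583740234), 90.25452423095703)
40.66435452057365
pos [587.   69.5 200.3] yaw 36.9 z [-0. -0. -1.] t 2.9 slide [ 0.0003 -0.0004  0.0003] roll -0.1
```

View pics/w2.png

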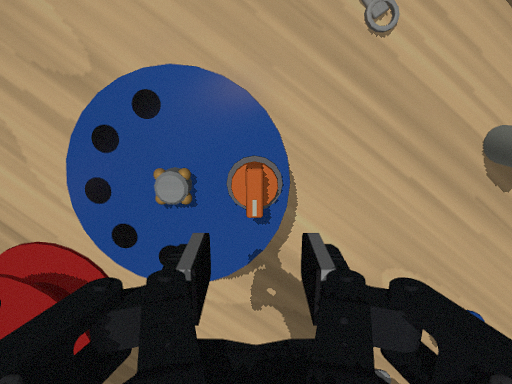

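The wrist view shows the bar at (255,190) aligned with the tool, and the stud at (172,187). The lock is at (588.8, 72.3) with its top at 113 mm; the stud is at (551.6, 121.8). Descending with the fingers half open, which keeps them clear of the stud.

Emit:
{"method": "step_arm", "body": {"increments": [{"fingers": 0.05, "slide": [0.003, -0.001, 0.02], "roll": 0}, {"fingers": 0.05, "slide": [0.003, -0.001, 0.05], "roll": 0}, {"fingers": 0.05, "slide": [0.003, -0.001, 0.075], "roll": 0}, {"fingers": 0.05, "slide": [0.003, -0.001, 0.09], "roll": 0}, {"fingers": 0.05, "slide": [0.003, -0.001, 0.1], "roll": 0}, {"fingers": 0.05, "slide": [0.003, -0.001, 0.105], "roll": 0}, {"fingers": 0.05, "slide": [0.003, -0.001, 0.106], "roll": 0}, {"fingers": 0.05, "slide": [0.003, -0.001, 0.106], "roll": 0}]}}

```text
time_s: 3.7
tool_pos: [589.3, 73.5, 95.0]
orientation: [0.0, 0.948, 0.317, 0.001]
ft_force: [0.5, 0.1, 0.7]
opening: 40.5
grip_force: 0.0
```

Emit:
{"method": "step_arm", "body": {"increments": [{"fingers": 0.4, "slide": [0, 0, 0], "roll": 0}, {"fingers": 0.7, "slide": [0, 0, 0], "roll": 0}, {"fingers": 1, "slide": [0, 0, 0], "roll": 0}, {"fingers": 1, "slide": [0, 0, 0], "roll": 0}, {"fingers": 1, "slide": [0, 0, 0], "roll": 0}, {"fingers": 1, "slide": [0, 0, 0], "roll": 0}], "newtons": 60}}

```text
time_s: 4.3
tool_pos: [590.0, 73.0, 95.4]
orientation: [0.001, 0.948, 0.317, 0.001]
ft_force: [1.7, -5.2, 4.9]
opening: 10.5
grip_force: 61.6
```

Emit:
{"method": "step_arm", "body": {"increments": [{"fingers": 1, "slide": [0, 0, 0], "roll": 5}, {"fingers": 1, "slide": [0, 0, 0], "roll": 10}, {"fingers": 1, "slide": [0, 0, 0], "roll": 15}, {"fingers": 1, "slide": [0, 0, 0], "roll": 20}, {"fingers": 1, "slide": [0, 0, 0], "roll": 25}, {"fingers": 1, "slide": [0, 0, 0], "roll": 30}, {"fingers": 1, "slide": [0, 0, 0], "roll": 35}, {"fingers": 1, "slide": [0, 0, 0], "roll": 40}, {"fingers": 1, "slide": [0, 0, 0], "roll": 45}, {"fingers": 1, "slide": [0, 0, 0], "roll": 50}, {"fingers": 1, "slide": [0, 0, 0], "roll": 55}, {"fingers": 1, "slide": [0, 0, 0], "roll": 60}, {"fingers": 1, "slide": [0, 0, 0], "roll": 65}, {"fingers": 1, "slide": [0, 0, 0], "roll": 70}, {"fingers": 1, "slide": [0, 0, 0], "roll": 75}, {"fingers": 1, "slide": [0, 0, 0], "roll": 79}, {"fingers": 1, "slide": [0, 0, 0], "roll": 81}, {"fingers": 1, "slide": [0, 0, 0], "roll": 81}, {"fingers": 1, "slide": [0, 0, 0], "roll": 81}], "newtons": 60}}

```text
time_s: 6.2
tool_pos: [590.0, 71.1, 95.5]
orientation: [0.001, 0.927, -0.374, 0.002]
ft_force: [0.9, -10.5, 4.8]
opening: 10.5
grip_force: 61.9
```

```bash
python3 -c "
from h import *
print(r.sense());go(590,73,95,-43)"
```

```text
{'time_s': 6.2, 'qpos': array([-0.06509847,  0.45450434,  1.60236174, -0.00471406,  1.08162624,
        2.27544664]), 'joint_velocities': array([ 0.00082166,  0.00101361, -0.00232157,  0.00031398, -0.00120393,
       -0.00099927]), 'joint_efforts': array([  6.16189107, -48.64671707, -22.38730252,   3.58393505,
         0.67400482,   0.50959121]), 'tool_pos': array([590.03279533,  71.09358138,  95.46334634]), 'orientation': array([ 0.00148946,  0.92725652, -0.37441769,  0.00212616]), 'ft_force': array([  0.87002972, -10.47254403,   4.82181102]), 'torque': array([-1.82929269, -0.21993433,  0.47524321]), 'grip_force': 61.85739755630493, 'opening': 10.526357229948278}
pos [590.   71.1  95.5] yaw -44.0 z [ 0.003 -0.004 -1.   ] t 6.2 slide [-0.0013 -0.0013  0.0005] roll -1.0
```

Emit:
{"method": "step_arm", "body": {"increments": [{"fingers": 0.4, "slide": [0, 0, 0], "roll": 81}, {"fingers": 0.05, "slide": [0, 0, 0], "roll": 0}, {"fingers": 0.05, "slide": [0, 0, 0], "roll": 0}, {"fingers": 0.05, "slide": [0, 0, -0.02], "roll": 0}, {"fingers": 0.05, "slide": [0, 0, -0.06], "roll": 0}, {"fingers": 0.05, "slide": [0, 0, -0.1], "roll": 0}, {"fingers": 0.05, "slide": [0, 0, -0.105], "roll": 0}, {"fingers": 0.05, "slide": [0, 0, -0.105], "roll": 0}, {"fingers": 0.05, "slide": [0, 0, -0.105], "roll": 0}]}}

```text
time_s: 7.1
tool_pos: [587.7, 74.1, 197.9]
orientation: [0.0, 0.927, -0.375, -0.001]
ft_force: [-0.6, 0.0, -0.3]
opening: 40.5
grip_force: 0.0
```

```bash
python3 - <<'E'
from h import *
c,p,d=shot('w3');P=cloud(c,d)
h=cv2.cvtColor(p,cv2.COLOR_BGR2HSV)
t=P[(P[...,2]>94)&(P[...,2]<104)&(np.hypot(P[...,0]-551.5,P[...,1]-122)<25)]
if len(t):print('stud',np.median(t[:,2]),len(t),cv2.minEnclosingCircle(t[:,:2].astype(np.float32)))
o=(h[...,0]<20)&(h[...,1]>120)
t=P[o&(P[...,2]>108)&(P[...,2]<120)&(np.hypot(P[...,0]-588,P[...,1]-72)<35)];print('bar',np.median(t[:,2]),len(t),cv2.minAreaRect(t[:,:2].astype(np.float32)))
go(578.7,-230.2,200,-43)
E
```

```text
stud 98.74210808613884 927 ((551.9131469726562, 121.4789047241211), 17.362829208374023)
bar 113.95098682938499 817 ((589.0103759765625, 72.302490234375), (11.84404182434082, 36.03596878051758), 46.376243591308594)
pos [587.5  74.1 197.4] yaw -44.1 z [-0.004  0.    -1.   ] t 7.15 slide [ 0.2053  0.2247 -0.0027] roll -1.1
```

View pics/w3.png

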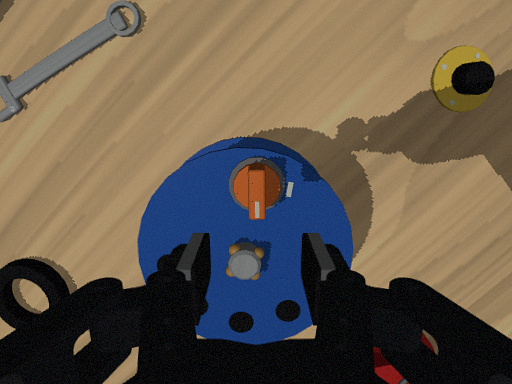

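The wrist view shows the bar at (256,190) in its new direction: 36.7° → -43.6°, about 1.40 rad, so it's locked. On to the cap.

Emit:
{"method": "step_arm", "body": {"increments": [{"fingers": 0, "slide": [0.01, 0.011, 0], "roll": 0}, {"fingers": -0.3, "slide": [0.03, 0.033, 0], "roll": 0}, {"fingers": -0.4, "slide": [0.055, 0.061, 0], "roll": 0}, {"fingers": -0.4, "slide": [0.08, 0.088, 0], "roll": 0}, {"fingers": -0.4, "slide": [0.105, 0.116, 0], "roll": 0}, {"fingers": -0.4, "slide": [0.13, 0.143, 0], "roll": 0}, {"fingers": -0.4, "slide": [0.155, 0.17, 0], "roll": 0}, {"fingers": -0.4, "slide": [0.18, 0.198, 0], "roll": 0}, {"fingers": -0.4, "slide": [0.198, 0.217, 0], "roll": 0}, {"fingers": -0.4, "slide": [0.205, 0.225, 0], "roll": 0}, {"fingers": -0.4, "slide": [0.205, 0.225, 0], "roll": 0}, {"fingers": -0.4, "slide": [0.205, 0.225, 0], "roll": 0}, {"fingers": -0.4, "slide": [0.205, 0.225, 0], "roll": 0}]}}

```text
time_s: 8.45
tool_pos: [579.7, -228.9, 199.2]
orientation: [-0.0, 0.927, -0.374, -0.0]
ft_force: [0.2, -0.0, -0.1]
opening: 59.5
grip_force: 0.0
```

```bash
python3 - <<'E'
from h import *
c,p,d=shot('w4');P=cloud(c,d)
for lo,hi,R_ in((44,56,30),(20,30,40)):
    t=P[(P[...,2]>lo)&(P[...,2]<hi)&(np.hypot(P[...,0]-578,P[...,1]+230)<R_)];print(np.median(t[:,2]),len(t),cv2.minEnclosingCircle(t[:,:2].astype(np.float32)))
print(r.sense()['opening']);go(578.7,-230.2,28,-44)
E
```

```text
50.03960105147087 786 ((578.4329833984375, -230.4262237548828), 13.869929313659668)
26.154556624840268 2238 ((578.4384155273438, -230.5792694091797), 29.893192291259766)
59.79158955675102
pos [ 579.8 -228.9  199.3] yaw -43.9 z [-0.     0.001 -1.   ] t 8.5 slide [0.0002 0.0018 0.1713] roll 0.1
```

Emit:
{"method": "step_arm", "body": {"increments": [{"fingers": -0.4, "slide": [0, 0.002, 0.03], "roll": 0}, {"fingers": -0.4, "slide": [0, 0.002, 0.07], "roll": 0}, {"fingers": -0.4, "slide": [0, 0.002, 0.11], "roll": 0}, {"fingers": -0.4, "slide": [0, 0.002, 0.14], "roll": 0}, {"fingers": -0.4, "slide": [0, 0.002, 0.16], "roll": 0}, {"fingers": -0.4, "slide": [0, 0.002, 0.17], "roll": 0}, {"fingers": -0.4, "slide": [0, 0.002, 0.172], "roll": 0}, {"fingers": -0.4, "slide": [0, 0.002, 0.172], "roll": 0}, {"fingers": -0.4, "slide": [0, 0.002, 0.172], "roll": 0}]}}

```text
time_s: 9.4
tool_pos: [579.4, -232.2, 28.9]
orientation: [0.0, 0.927, -0.375, 0.001]
ft_force: [0.8, 0.1, 0.2]
opening: 59.8
grip_force: 0.0
```

Emit:
{"method": "step_arm", "body": {"increments": [{"fingers": -0.1, "slide": [0, 0, 0], "roll": 0}, {"fingers": 0.2, "slide": [0, 0, 0], "roll": 0}, {"fingers": 0.5, "slide": [0, 0, 0], "roll": 0}, {"fingers": 1, "slide": [0, 0, 0], "roll": 0}, {"fingers": 1, "slide": [0, 0, 0], "roll": 0}, {"fingers": 1, "slide": [0, 0, 0], "roll": 0}], "newtons": 80}}

```text
time_s: 10.0
tool_pos: [578.9, -232.3, 28.4]
orientation: [0.0, 0.927, -0.375, 0.001]
ft_force: [0.2, 1.0, 5.2]
opening: 25.5
grip_force: 78.4
```

Emit:
{"method": "step_arm", "body": {"increments": [{"fingers": 1, "slide": [0, 0, -0.01], "roll": 0}, {"fingers": 1, "slide": [0, 0, -0.04], "roll": 0}, {"fingers": 1, "slide": [0, 0, -0.08], "roll": 0}, {"fingers": 1, "slide": [0, 0, -0.12], "roll": 0}, {"fingers": 1, "slide": [0, 0, -0.145], "roll": 0}, {"fingers": 1, "slide": [0, 0, -0.15], "roll": 0}, {"fingers": 1, "slide": [0, 0, -0.15], "roll": 0}]}}

```text
time_s: 10.7
tool_pos: [578.6, -232.0, 178.3]
orientation: [0.0, 0.927, -0.375, 0.001]
ft_force: [0.1, 0.1, -0.8]
opening: 25.4
grip_force: 78.6
```

```bash
python3 - <<'E'
from h import *
print(r.sense()['opening']);go(551.7,121.7,175,-44)
E
```

```text
25.373018890710558
pos [ 578.6 -232.   178.3] yaw -44.0 z [ 0.002 -0.001 -1.   ] t 10.7 slide [-0.2652 -0.2356  0.0029] roll -0.0
```

Emit:
{"method": "step_arm", "body": {"increments": [{"fingers": 1, "slide": [-0.012, -0.01, 0], "roll": 0}, {"fingers": 1, "slide": [-0.035, -0.031, 0], "roll": 0}, {"fingers": 1, "slide": [-0.06, -0.053, 0], "roll": 0}, {"fingers": 1, "slide": [-0.085, -0.076, 0], "roll": 0}, {"fingers": 1, "slide": [-0.11, -0.098, 0], "roll": 0}, {"fingers": 1, "slide": [-0.135, -0.12, 0], "roll": 0}, {"fingers": 1, "slide": [-0.16, -0.142, 0], "roll": 0}, {"fingers": 1, "slide": [-0.185, -0.164, 0], "roll": 0}, {"fingers": 1, "slide": [-0.21, -0.187, 0], "roll": 0}, {"fingers": 1, "slide": [-0.235, -0.209, 0], "roll": 0}, {"fingers": 1, "slide": [-0.255, -0.226, 0], "roll": 0}, {"fingers": 1, "slide": [-0.265, -0.236, 0], "roll": 0}, {"fingers": 1, "slide": [-0.265, -0.236, 0], "roll": 0}, {"fingers": 1, "slide": [-0.265, -0.236, 0], "roll": 0}, {"fingers": 1, "slide": [-0.265, -0.236, 0], "roll": 0}]}}

```text
time_s: 12.2
tool_pos: [551.9, 120.9, 176.9]
orientation: [0.0, 0.927, -0.375, -0.0]
ft_force: [0.2, -0.6, -1.0]
opening: 25.1
grip_force: 78.6
```

```bash
python3 - <<'E'
from h import *
c,p,d=shot('w5');P=cloud(c,d);s=r.sense();T=s['tool_pos'];print(T.round(1),s['opening'])
h=cv2.cvtColor(p,cv2.COLOR_BGR2HSV)
m=(abs(P[...,2]-T[2])<12)&(h[...,0]>100)&(h[...,0]<125)&(h[...,1]>100)&(np.hypot(*(P[...,:2]-T[:2]).transpose(2,0,1))<45)
t=P[m];print('disc',np.median(t[:,2]),len(t))
# fit circle
A=t[:,:2].astype(np.float32);print(cv2.minEnclosingCircle(A))
ang=np.degrees(np.arctan2(A[:,1]-T[1],A[:,0]-T[0]));rr=np.hypot(A[:,0]-T[0],A[:,1]-T[1])
print([(a,round(float(rr[(abs(ang-a)<5)].max()),1)) for a in range(-175,180,15) if (abs(ang-a)<5).any()])
pl=np.linalg.lstsq(np.c_[A-T[:2],np.ones(len(A))],t[:,2],rcond=None)[0];print('plane',pl)
cv2.imwrite('pics/w5m.png',p)
go(551.7,121.7,175,-44)
E
```

```text
[552.  120.7 177. ] 25.17389331374182
disc 174.45661798748745 4571
((551.3600463867188, 121.69458770751953), 30.068763732910156)
[(-130, 29.4), (-115, 29.0), (-100, 28.6), (-85, 28.5), (-70, 28.5), (-55, 28.7), (-40, 28.9), (-25, 28.8), (-10, 28.9), (5, 29.3), (20, 29.8), (35, 30.1), (50, 29.8), (110, 31.0), (125, 31.1), (140, 31.0), (155, 31.0), (170, 30.2)]
plane [-1.54578869e-02  1.06346763e-02  1.74844248e+02]
pos [552.  120.7 177. ] yaw -44.1 z [-0. -0. -1.] t 12.25 slide [-0.0009 -0.0005  0.002 ] roll -0.1
```

View pics/w5.png

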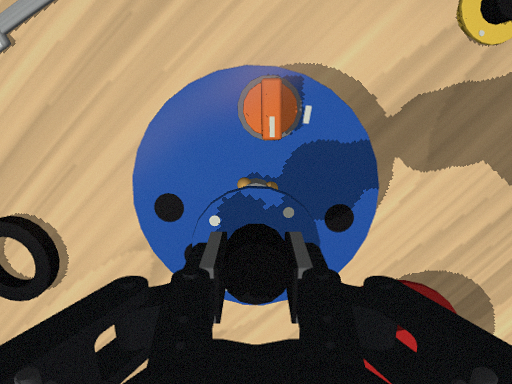

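The wrist view shows the cap held level over the stud. The disc centre measures (551.4, 121.7) against the stud's (551.8, 121.6), so I'll descend.

Emit:
{"method": "step_arm", "body": {"increments": [{"fingers": 1, "slide": [0, 0, 0.01], "roll": 0}, {"fingers": 1, "slide": [0, 0, 0.025], "roll": 0}, {"fingers": 1, "slide": [0, 0, 0.038], "roll": 0}, {"fingers": 1, "slide": [0, 0, 0.044], "roll": 0}, {"fingers": 1, "slide": [0, 0, 0.048], "roll": 0}, {"fingers": 1, "slide": [0, 0, 0.048], "roll": 0}, {"fingers": 1, "slide": [0, 0, 0.048], "roll": 0}, {"fingers": 1, "slide": [0, 0, 0.048], "roll": 0}], "newtons": 110}}

```text
time_s: 13.05
tool_pos: [552.3, 122.0, 129.9]
orientation: [-0.0, 0.927, -0.375, 0.001]
ft_force: [0.1, -1.0, -0.6]
opening: 24.6
grip_force: 108.1
```

```bash
python3 - <<'E'
from h import *
c,p,d=shot('w6');P=cloud(c,d);s=r.sense();T=s['tool_pos']
h=cv2.cvtColor(p,cv2.COLOR_BGR2HSV)
m=(abs(P[...,2]-T[2])<12)&(h[...,0]>100)&(h[...,0]<125)&(h[...,1]>100)&(np.hypot(*(P[...,:2]-T[:2]).transpose(2,0,1))<45)
t=P[m];print('disc',np.median(t[:,2]),len(t),cv2.minEnclosingCircle(t[:,:2].astype(np.float32)))
print(s['ft_force'],s['opening']);go(551.7,121.7,129,-44)
E
```

```text
disc 127.34876551599706 4577 ((551.6986083984375, 123.08233642578125), 30.147977828979492)
[-0.00778618  0.61496534 -0.00304276] 24.20062019674423
pos [552.2 122.  129.9] yaw -44.0 z [ 0.001  0.    -1.   ] t 13.1 slide [-0.0002  0.0006  0.0009] roll -0.0
```

Emit:
{"method": "step_arm", "body": {"increments": [{"fingers": 1, "slide": [0.001, 0.001, 0.001], "roll": 0}, {"fingers": 1, "slide": [0.001, 0.001, 0.004], "roll": 0}, {"fingers": 1, "slide": [0.001, 0.001, 0.007], "roll": 0}, {"fingers": 1, "slide": [0.001, 0.001, 0.009], "roll": 0}, {"fingers": 1, "slide": [0.001, 0.001, 0.011], "roll": 0}, {"fingers": 1, "slide": [0.001, 0.001, 0.011], "roll": 0}], "newtons": 110}}

```text
time_s: 13.7
tool_pos: [552.9, 120.5, 120.0]
orientation: [-0.001, 0.927, -0.375, 0.001]
ft_force: [-1.8, -1.1, 10.3]
opening: 24.5
grip_force: 110.2
```

Emit:
{"method": "step_arm", "body": {"increments": [{"fingers": 1, "slide": [0, 0, 0.003], "roll": 0}, {"fingers": 1, "slide": [0, 0, 0.006], "roll": 0}, {"fingers": 1, "slide": [0, 0, 0.008], "roll": 0}, {"fingers": 1, "slide": [0, 0, 0.01], "roll": 0}, {"fingers": 1, "slide": [0, 0, 0.01], "roll": 0}]}}

```text
time_s: 14.2
tool_pos: [551.6, 120.6, 108.6]
orientation: [0.0, 0.927, -0.375, -0.0]
ft_force: [-2.0, 0.3, 5.0]
opening: 23.9
grip_force: 110.1
```

Emit:
{"method": "step_arm", "body": {"increments": [{"fingers": 1, "slide": [0, 0, 0.001], "roll": 0}, {"fingers": 1, "slide": [0, 0, 0.002], "roll": 0}, {"fingers": 1, "slide": [0, 0, 0.002], "roll": 0}, {"fingers": 1, "slide": [0, 0, 0.002], "roll": 0}]}}

```text
time_s: 14.6
tool_pos: [551.7, 120.6, 108.5]
orientation: [0.0, 0.927, -0.375, 0.0]
ft_force: [-6.4, -0.7, 17.2]
opening: 24.6
grip_force: 111.2
```

Emit:
{"method": "step_arm", "body": {"increments": [{"fingers": 1, "slide": [0, 0, 0.001], "roll": 0}, {"fingers": 1, "slide": [0, 0, 0.002], "roll": 0}, {"fingers": 1, "slide": [0, 0, 0.002], "roll": 0}, {"fingers": 1, "slide": [0, 0, 0.002], "roll": 0}]}}

```text
time_s: 15.0
tool_pos: [551.8, 120.6, 108.4]
orientation: [-0.0, 0.927, -0.375, 0.001]
ft_force: [-11.3, -1.1, 29.6]
opening: 24.5
grip_force: 112.6
```

```bash
python3 - <<'E'
from h import *
c,p,d=shot('w7');P=cloud(c,d);s=r.sense();T=s['tool_pos']
h=cv2.cvtColor(p,cv2.COLOR_BGR2HSV);b=(h[...,0]>100)&(h[...,0]<125)&(h[...,1]>100)
m=b&(abs(P[...,2]-T[2])<12)&(np.hypot(*(P[...,:2]-T[:2]).transpose(2,0,1))<45)
t=P[m];A=t[:,:2];print('disc',np.median(t[:,2]),len(t),cv2.minEnclosingCircle(A.astype(np.float32)))
print('plane',np.linalg.lstsq(np.c_[A-T[:2],np.ones(len(A))],t[:,2],rcond=None)[0])
t=P[b&(abs(P[...,2]-80)<5)];print('cheek',np.median(t[:,2]))
p,d=r.snapshot('side');cv2.imwrite('pics/s7.png',cv2.resize(p[150:290,160:340],None,fx=4,fy=4,interpolation=cv2.INTER_CUBIC))
print(r.sense())
E
```

```text
disc 105.8533020463909 4555 ((550.8622436523438, 121.57184600830078), 30.26092529296875)
plane [-1.23571047e-02  9.32575179e-03  1.06117485e+02]
cheek 81.09030238441203
{'time_s': 15.1, 'qpos': array([ 1.79984041e-02,  3.93968680e-01,  1.66407933e+00, -6.00008985e-04,
        1.08187719e+00,  2.35705000e+00]), 'joint_velocities': array([-8.43862396e-05, -1.43823956e-03, -2.17096401e-04, -1.01917064e-03,
        3.89064264e-04, -2.72403199e-04]), 'joint_efforts': array([-7.88554698e-01, -3.32035840e+01, -2.16755480e+01,  3.57739432e-01,
       -4.14734602e+00, -2.96790758e-02]), 'tool_pos': array([551.79230339, 120.56274766, 108.36159021]), 'orientation': array([-8.24634078e-05,  9.27178063e-01, -3.74619907e-01,  8.70925461e-04]), 'ft_force': array([-10.41250824,  -0.59392656,  29.58247816]), 'torque': array([-0.32065568,  2.11139015, -0.02877884]), 'grip_force': 112.59029030799866, 'opening': 24.10809189792386}
```

View pics/s7.png

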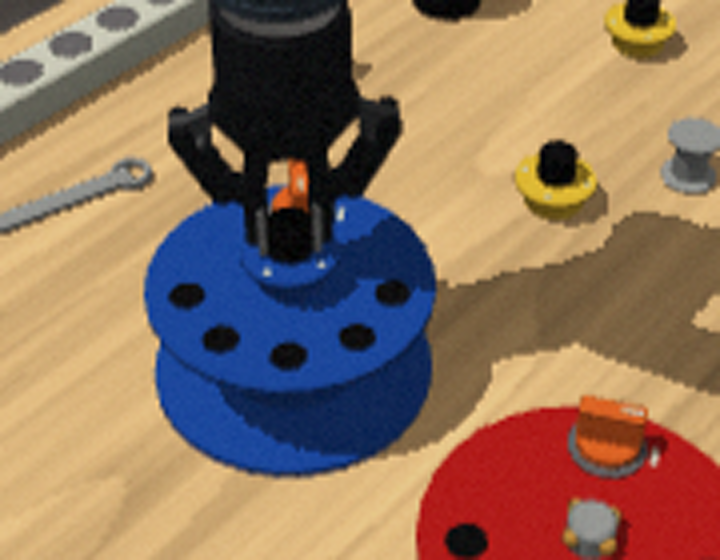

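The side view shows the cap seated level on the reel, with the lock bar turned. The disc sits 24.8 mm above the cheek (25 mm expected), so the cap is home, and the arm is pushing down at 30 N.

```bash
python3 -c "
from station import r
print(r.finish_job())"
```

```text
the job is handed in; nothing more can be done
None
```

The cheek lock is turned to its locked position (about 1.40 rad), the blue hub cap is snapped fully home on the stud, and the job was handed in at about 15 s with the fingers still gripping the cap and pushing it down at about 30 N.

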